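# Release a tested breaker from the probe head

## Task

The breaker in the test slide is latched against the sprung probes. Reach behind the slide and feel along its black rear edge with the closed fingertips until they drop into the release groove; press the paddle inside the groove toward the robot until the carriage springs free, then push the carriage by its black post fully to the stop at the left end. Only touch and push: lift nothing, do not touch the breaker itself, leave it upright in its nest and leave the other things where they are, and end with the hand clear.

Things in the scene. Friction and masses are not known exactly. Their poses are not given: they have to be found in the camera images.
- test_slide: Breaker test slide fixed on the bench: aluminium bed 332 mm long in its y (robot's left at yaw 0), 120 mm deep in its x (away from the robot); yaw up to 0.15 rad. Origin: bed centre at bench height, z up. Grey probe head at the -y end, 74 mm high (lamps 85 mm). Its rear edge is a row of five black covers, 60 mm long each, y = -150 to +150, 50 mm high; vertical rear face at x = +70 mm.
- rear_edge_right (a point): -y end of the black rear edge, upper edge of the rear face: x = 70, y = -150, z = 50 mm of the slide. One of the five covers, which one is not known, is the release module, with a groove in the middle of its rear face (centre y = -120, -60, 0, 60 or 120 mm): 42 mm wide, open to the rear and the top, floor at z = 10 mm, hardly visible. The other covers are plain.
- rear_edge_left (a point): +y end of the same edge: x = 70, y = +150, z = 50 mm of the slide. Felt with the tool pointing down, behind the slide, fingertips at z = 20 to 35 mm, touching the rear face in the -x direction. 40 mm behind it are free for a hand, with only a low screwdriver beyond. A black rubber sheet 2 mm thick lies under the slide and 35 mm behind it.
- release (a joint): Travel of the black paddle that fills the groove 7 mm in from the rear face (at x = 63, z = 11 to 50 mm of the slide), 0 to 0.008 m: 0 = out, grows as it is pressed in the slide's -x direction. Sprung: begins to give at 2 N, 6 N fully in. It draws back the catch and frees the carriage at about 5 mm. Springs back when let go.
- carriage (a joint): Travel of the carriage along the slide's +y, 0 to 0.12 m: 0 = latched at the probes, 0.12 = at the unload stop (left end). Once freed the probes kick it about 0.02 m; after that it stays where left and takes about 1 N, plus 9 N per m/s, to push.
- nest (a point): Centre of the nest floor on the carriage, where the breaker's underside stands; moves with the carriage (latched: x = 0, y = -50, z = 14 mm of the slide). The nest is a blue pocket 18 mm high.
- push_post (a point): Centre of the top of the black upright post on the carriage, 64 mm in front (-x) of the nest, z = 102 mm; moves with the carriage. Post 15 mm thick, head 20 mm wide over its last 14 mm; it stands on a flat steel wing (top at z = 32 mm, reaching 16 mm either side of the post in y). Push on its right (-y) side toward +y; there is free room beside it for the fingers.
- breaker_test: Light grey two-pole breaker with orange toggles, 83 x 37 x 71 mm, 0.2 kg, loose in the nest of the carriage; origin at the centre of its underside, z up, its long axis along the slide. Not to be touched.
- breaker_2: Bystander: two-pole breaker, 83 x 37 x 71 mm, standing at the left of the bench; origin at the centre of its underside.
- breaker_slim_0: Bystander: one-pole breaker, 83 x 19 x 71 mm, standing at the left of the bench; origin at the centre of its underside.
- tape_roll_2: Bystander: roll of clear tape, 72 mm across, 18 mm high, lying at the left front; origin at the centre of its underside.
- spare_pad_1: Bystander: red silicone printing pad on a wooden block, 44 x 44 x 44 mm, at the right; origin at the centre of its underside.
- spare_pad_3: Bystander: white silicone printing pad on a wooden block, 48 x 48 x 44 mm, at the right; origin at the centre of its underside.
- glass_jar: Bystander: glass jar, 64 mm across, 70 mm high, at the right near the back; origin at the centre of its underside.
- screwdriver_red: Bystander: red-handled screwdriver, 198 x 27 x 24 mm, lying along y near the back wall, behind the slide; origin at the centre of its underside.

How it is judged:
By the outcome, as a careful person would: the job done as asked, in the order asked, and still so for the second after the job is handed in, with the robot touching nothing.
It also fails if it takes over 72 s, if anything falls off the work surface, if the arm or the gripper's body presses on something with over 40 N, if the wrist force passes 120 N, or if a joint passes its speed limit or range.

## Robot

A 6-joint arm with a two-finger parallel gripper is mounted at the origin on a cart in front of the work surface, level with it; the furniture and walls round the work are solid. World frame = base frame: x ahead of the robot, y to its left, z up, the work surface at z = 0. Lengths are in m, angles in degrees, forces in N, time in s.
With the tool pointing down it reaches from about 0.3 to 1 m from the base axis. Payload 5.1 kg.
Tool frame: the origin (TCP) lies between the finger pads, 19 mm behind the fingertips; this is the grasp point; z points along the fingers, y is the line along which they close (so a half turn about z gives the same grasp; the last joint's range is limited). The gripper opens to 95 mm and grips with 3 to 60 N. Pads are 20 mm wide; open, the fingers measure 119 mm over their backs; the gripper's body (75 mm by 180 mm) begins 59 mm behind the grasp point.
Start: joints at [-68.961, 7.093, 94.555, -0, 78.352, -4.733], TCP at [0.283, -0.585, 0.233] pointing down, gripper open.
Joint ranges: [-149.61, 149.61], [-58.7, 133.49], [1.44, 155.28], [-77.14, 257.14], [18.33, 153.61], [-166.67, 166.67]. Speed limits (degrees/s): [147.25, 147.25, 180, 180, 180, 180].

## Interface

Orientations are given as a 3x3 rotation matrix whose columns are the frame's x, y, z axes.
In Python, from station import arm, capture, camera_info gives the robot as it stands. The module is installed in compiled form; this text tells all that it offers.
- The arm moves only by the shell command python3 -m crank 'ROWS' [FORCE]. ROWS is a JSON object of lists of equal length, an entry for each row: "grip": the opening, from 0 (shut) to 1 (fully open); "travel": the shift along the tool's x, y, z in m, a list of three; "delta_rot": the turn, a rotation vector about the tool's x, y, z in degrees, a list of three. In form: {"grip": [grip, ...], "travel": [[dx, dy, dz], ...], "delta_rot": [[ax, ay, az], ...]}. A call has 1 to 5 rows; each row is the pose to reach, as a shift and turn from the pose commanded when the call began, along the tool's axes at that moment; what a row does not reach only later rows make up. A row lasts 1/8 s, in which the tool goes at most 62.5 mm and 10.7 degrees, less where a joint would pass 70% of its speed; a pose out of reach is approached as far as the arm can. A call with a gripper value outside its range is refused whole. The fingers move at their own pace and stop on an object; FORCE is the grip in N (left out, the last holds). Time passes only in rows, so rows that repeat a pose let the fingers close. It gives the time, the measured TCP pose, the force, the opening and the grip force at its end, in the units of the state.
- arm.get_state(): the state, without advancing time (a new reading comes with each control period).
- capture(name): name is "scene" or "top" or "wrist"; returns the picture (480x640x3 uint8, blue, green, red); there is no depth.
- camera_info(name): a dict with "K" (3x3 intrinsics, pixels), "R" (3x3) and "t" (3): a world point X has camera coordinates R X + t; the wrist camera has in their place "hand_eye" (4x4, takes a point from camera to tool coordinates, whose origin is the TCP and whose axes are the flange's). Camera axes: x right, y down, z forward; pixel columns grow to the right and rows downward; lengths in m; the calibration is good to about 2 mm. The wrist camera is an equidistant fisheye: a pixel r from the principal point sees the ray r / f radians off the axis. A picture is of the moment at which its call begins: read the wrist's pose just before it. camera_info takes no time and is no camera call.
- arm.finish_job(): hands the job in; it is judged then, once.
The state is a dict: "time": time; "joint_positions": joint angles; "qd": joint speeds; "tau": joint torques, N m; "ee_pos": TCP position; "tool_rot": TCP orientation; "force": force on the tool from outside, world axes, zero at the start; "moment": the same for the moment, N m; "gripper_width": finger opening in m; "grasp_force": force on a finger pad.
Only numpy, scipy, OpenCV 4.12 (cv2) and the standard library are available. Lean on these libraries where they do the work, as an engineer would, in place of code of your own. Each camera call takes 0.05 s, during which the arm holds its last target. There are 200 camera calls.

## Working session

There is one attempt and no reset: what is moved stays moved. The work goes in short steps, Python scripts to look and compute and a shell command to move; the robot and the scene stay as the last step left them, time stands still between calls to the robot, and variables do not carry over. Pictures are saved under pics/ and viewed, at most 10 in all, crops included, and the job is handed in when it is done.

```bash
mkdir -p pics; python3 - <<'E'
from station import arm,capture,camera_info
import cv2,numpy as np
s=arm.get_state();print(s['ee_pos'],s['tool_rot'],s['force'],s['gripper_width'])
for n in('scene','top'):
    cv2.imwrite(f'pics/{n}0.png',capture(n));c=camera_info(n);print(n,{k:np.round(v,4).tolist() if not isinstance(v,str) else v for k,v in c.items()})
E
```

```text
[ 0.28235031 -0.58478918  0.2321833 ] [[ 9.00538508e-01  4.34775572e-01 -7.73556955e-04]
 [ 4.34776233e-01 -9.00536398e-01  1.95520246e-03]
 [ 1.53458075e-04 -2.09705929e-03 -9.99997789e-01]] [-0.21943851  0.48375078  0.39706844] 0.09502159339759289
scene {'K': [[619.7608, 0.0, 321.9691], [0.0, 619.7608, 240.1386], [0.0, 0.0, 1.0]], 'R': [[-0.6949, -0.719, 0.0094], [-0.5656, 0.5385, -0.6246], [0.4441, -0.4393, -0.7809]], 't': [0.3956, 0.3379, 1.1975]}
top {'K': [[621.3158, 0.0, 311.8662], [0.0, 621.3158, 236.0792], [0.0, 0.0, 1.0]], 'R': [[-0.0149, -0.9999, 0.0085], [-0.9945, 0.0139, -0.1038], [0.1037, -0.01, -0.9946]], 't': [0.0407, 0.5186, 1.261]}
```

View pics/top0.png

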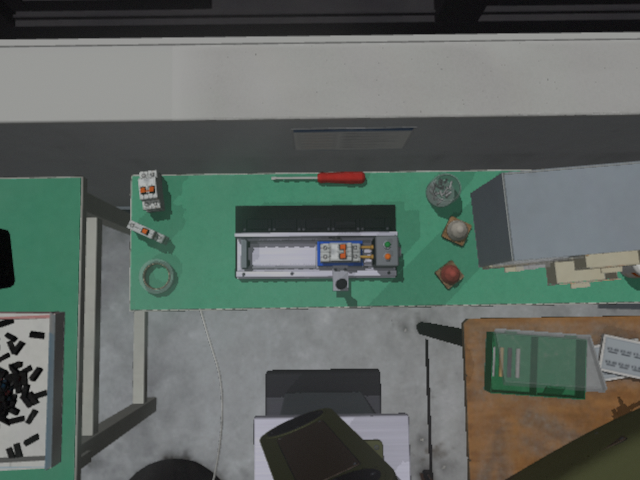

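View pics/scene0.png

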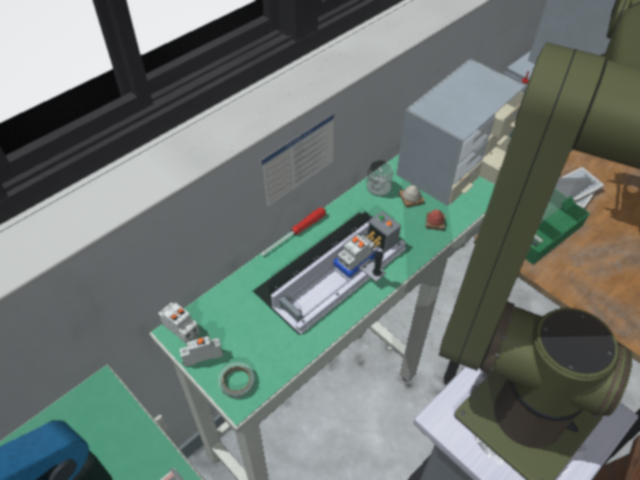

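```bash
python3 - <<'E'
import cv2
a=cv2.imread('pics/top0.png')[165:300,225:415]
cv2.imwrite('pics/top1.png',cv2.resize(a,None,fx=4.2,fy=4.2,interpolation=cv2.INTER_CUBIC))
E
```

```text
(no output)
```

View pics/top1.png

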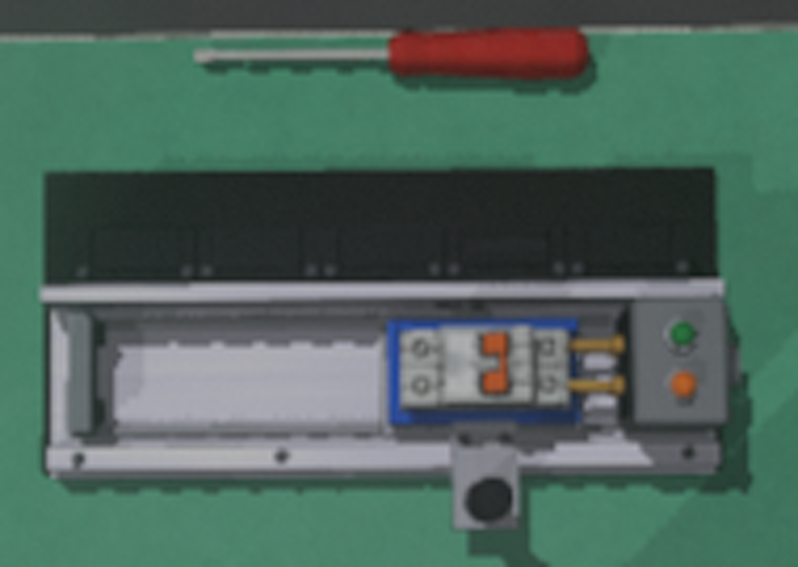

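The enlarged crop shows the post top at about (489,499), the mat's rear edge running from (45,173) to (715,169), and cover screws at row ~270. The fourth cover from the left (crop 454–558) has a faint darker box, so it may be the groove.

```bash
cat > h.py <<'E'
import numpy as np
from station import arm,capture,camera_info
from scipy.optimize import least_squares
def proj(c,X): 
    p=(np.asarray(c['R'])@np.asarray(X).T).T+np.asarray(c['t']); p=p@np.asarray(c['K']).T; return p[:,:2]/p[:,2:]
def back(c,uv,z):
    K,R,t=map(np.asarray,(c['K'],c['R'],c['t'])); d=R.T@np.linalg.inv(K)@[*uv,1]; o=-R.T@t
    return o+d*(z-o[2])/d[2]
E
python3 - <<'E'
from h import *
c=camera_info('top')
f=lambda p:np.array(p)/4.2+[225,165]
P={'post':((489,499),.102),'matL':((45,173),.002),'matR':((715,169),.002),'brk':((484,366),.085),
'bedFL':((47,470),.012),'bedFR':((720,470),.012),'railL':((42,288),.05),'railR':((724,284),.05)}
for i,u in enumerate([(134,271),(258.5,270),(382.5,269),(506,268),(629.5,267)]): P['c%d'%i]=(u,.05)
W={k:back(c,f(u),z) for k,(u,z) in P.items()}
for k,v in W.items(): print(k,v.round(4))
sl={'post':(-.064,-.05),'brk':(0,-.05),'matL':(.105,None),'matR':(.105,None)}
for i in range(5): sl['c%d'%i]=(None,.12-.06*i)
def r(p):
    o=[];C,S=np.cos(p[2]),np.sin(p[2])
    for k,s in sl.items():
        d=W[k][:2]-p[:2];l=(C*d[0]+S*d[1],-S*d[0]+C*d[1])
        o+=[l[j]-s[j] for j in(0,1) if s[j] is not None]
    return np.array(o)
q=least_squares(r,[.55,0,0]);print(q.x,(q.fun*1e3).round(1))
C,S=np.cos(q.x[2]),np.sin(q.x[2])
for k in W:
    d=W[k][:2]-q.x[:2];print(k,np.round([C*d[0]+S*d[1],-S*d[0]+C*d[1]],4))
E
```

```text
post [ 0.4176 -0.0219  0.102 ]
matL [0.5877 0.1935 0.002 ]
matR [ 0.5851 -0.1453  0.002 ]
brk [ 0.4804 -0.0218  0.085 ]
bedFL [0.4375 0.1917 0.012 ]
bedFR [ 0.4326 -0.142   0.012 ]
railL [0.524  0.1897 0.05  ]
railR [ 0.5213 -0.141   0.05  ]
c0 [0.5317 0.1451 0.05  ]
c1 [0.5313 0.0848 0.05  ]
c2 [0.531  0.0246 0.05  ]
c3 [ 0.5306 -0.0353  0.05  ]
c4 [ 0.5303 -0.0953  0.05  ]
[ 0.48149224  0.02605598 -0.01188775] [ 0.6  1.3 -0.5  2.2 -0.8  0.7 -0.4 -0.7 -0.8 -0.8 -0.8]
post [-0.0634 -0.0487]
matL [0.1042 0.1687]
matR [ 0.1057 -0.1701]
brk [-0.0005 -0.0478]
bedFL [-0.046   0.1651]
bedFR [-0.0469 -0.1686]
railL [0.0406 0.1641]
railR [ 0.0418 -0.1666]
c0 [0.0488 0.1196]
c1 [0.0491 0.0593]
c2 [ 0.0495 -0.0008]
c3 [ 0.0499 -0.0608]
c4 [ 0.0502 -0.1208]
```

```bash
python3 -m crank '{"grip":[0,0,0,0,0],"travel":[[0.03,-0.045,-0.02],[0.06,-0.09,-0.04],[0.09,-0.135,-0.067],[0.12,-0.18,-0.067],[0.15,-0.225,-0.067]],"delta_rot":[[0,0,0],[0,0,8],[0,0,16],[0,0,26.3],[0,0,26.3]]}' 20
```

```text
time: 0.72
ee_pos: [0.3198, -0.3158, 0.3005]
tool_rot: [[1.0, -0.011, 0.0], [-0.011, -1.0, -0.0], [0.0, 0.0, -1.0]]
force: [0.7, 0.1, 1.1]
gripper_width: 0.0505
grasp_force: 0.0
```

```bash
python3 -m crank '{"grip":[0,0,0,0,0],"travel":[[0,-0.06,0],[0.01,-0.12,0],[0.03,-0.175,0.01],[0.06,-0.225,0.02],[0.09,-0.275,0.03]],"delta_rot":[[0,0,0],[0,0,0],[0,0,0],[0,0,0],[0,0,0]]}'; python3 -m crank '{"grip":[0,0,0,0,0],"travel":[[0.05,-0.02,0.02],[0.10,-0.03,0.04],[0.14,-0.04,0.05],[0.166,-0.045,0.07],[0.166,-0.045,0.07]],"delta_rot":[[0,0,0],[0,0,0],[0,0,0],[0,0,0],[0,0,0]]}'; python3 -c "
from h import *;import cv2
print(arm.get_state()['force']);cv2.imwrite('pics/w1.png',capture('wrist'))"
```

```text
time: 1.35
ee_pos: [0.4127, -0.0415, 0.2702]
tool_rot: [[1.0, -0.009, 0.001], [-0.009, -1.0, -0.001], [0.001, 0.001, -1.0]]
force: [1.0, -0.4, 0.9]
gripper_width: 0.0022
grasp_force: 0.0
time: 1.98
ee_pos: [0.5782, 0.0006, 0.1974]
tool_rot: [[1.0, -0.008, -0.006], [-0.008, -1.0, 0.0], [-0.006, -0.0, -1.0]]
force: [-0.3, 0.1, 0.0]
gripper_width: 0.0006
grasp_force: 0.0
[-0.31151334  0.05025286  0.0205123 ]
```

View pics/w1.png

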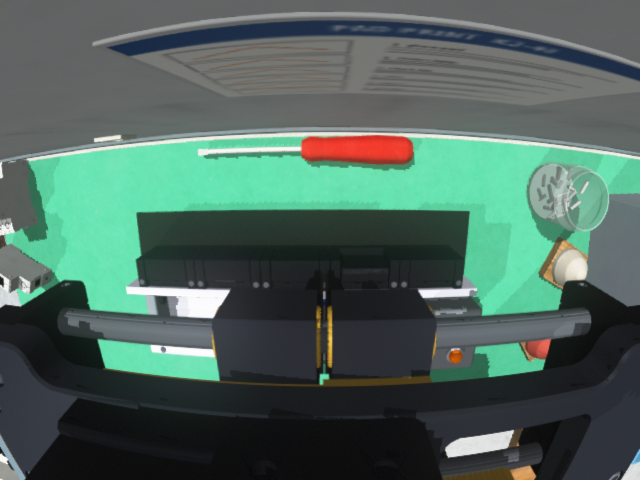

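The wrist view shows the rear covers across the middle, spanning about (140,255) to (465,250). The fourth cover has a visible groove at px 340–388. I'll check the rear edge position with the hand-eye calibration.

```bash
python3 - <<'E'
from h import *;import cv2
c=camera_info('wrist');s=arm.get_state();H=np.asarray(c['hand_eye']);K=np.asarray(c['K'])
print({k:v for k,v in c.items() if k not in('K','hand_eye')}, H.round(3).tolist())
def wb(u,v,z):
    x=(u-K[0,2])/K[0,0];y=(v-K[1,2])/K[1,1];r=np.hypot(x,y)
    d=np.array([np.sin(r)*x/r,np.sin(r)*y/r,np.cos(r)])
    R=np.asarray(s['tool_rot']);d=R@H[:3,:3]@d;o=R@H[:3,3]+s['ee_pos'];return (o+d*(z-o[2])/d[2]).round(4)
for u,v,z in[(138,213,.002),(469,211,.002),(140,249,.05),(465,249,.05),(342,247,.05),(388,247,.05),(365,270,.05),(310,163,.0),(127,292,.05),(478,290,.05)]:print(u,v,wb(u,v,z))
a=cv2.imread('pics/w1.png')[200:310,120:490];cv2.imwrite('pics/w2.png',cv2.resize(a,(800,238),interpolation=cv2.INTER_CUBIC)*1)
b=cv2.imread('pics/w2.png');cv2.imwrite('pics/w2.png',np.clip(255*(b/255.)**.5,0,255).astype('uint8'))
E
```

```text
{} [[-0.0, -0.968, -0.25, 0.071], [1.0, -0.0, -0.0, -0.0], [0.0, -0.25, 0.968, -0.151], [0.0, 0.0, 0.0, 1.0]]
138 213 [0.59  0.193 0.002]
469 211 [ 0.588  -0.1445  0.002 ]
140 249 [0.5648 0.1688 0.05  ]
465 249 [ 0.5625 -0.1237  0.05  ]
342 247 [ 0.5656 -0.0145  0.05  ]
388 247 [ 0.5652 -0.0536  0.05  ]
365 270 [ 0.5449 -0.0344  0.05  ]
310 163 [0.6333 0.013  0.    ]
127 292 [0.5216 0.1913 0.05  ]
478 290 [ 0.5228 -0.1414  0.05  ]
```

View pics/w2.png

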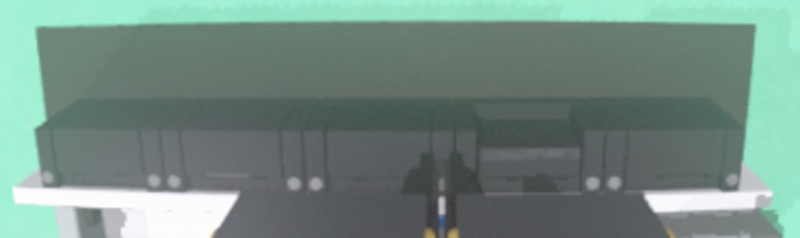

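Gamma-brightened, the crop shows the groove in the fourth cover (crop 478–580, world y ≈ -0.034, which is slide y = -60). The top rear edge is near row 128, about x 0.552. I'll go down behind the neighbouring plain cover.

```bash
python3 -m crank '{"grip":[0,0,0,0,0],"travel":[[0,-0.004,0.05],[0,-0.004,0.10],[0,-0.004,0.14],[0,-0.004,0.153],[0,-0.004,0.153]],"delta_rot":[[0,0,0],[0,0,0],[0,0,0],[0,0,0],[0,0,0]]}'; python3 -m crank '{"grip":[0,0,0,0,0],"travel":[[-0.003,0,0],[-0.006,0,0],[-0.009,0,0],[-0.012,0,0],[-0.012,0,0]],"delta_rot":[[0,0,0],[0,0,0],[0,0,0],[0,0,0],[0,0,0]]}'
```

```text
time: 2.65
ee_pos: [0.5786, 0.0039, 0.0481]
tool_rot: [[1.0, -0.01, 0.0], [-0.01, -1.0, -0.0], [0.0, 0.0, -1.0]]
force: [-0.1, -0.3, 0.6]
gripper_width: 0.0003
grasp_force: 0.0
time: 3.28
ee_pos: [0.5665, 0.0042, 0.0475]
tool_rot: [[1.0, -0.009, -0.0], [-0.009, -1.0, -0.0], [-0.0, 0.0, -1.0]]
force: [-1.5, -0.4, -0.1]
gripper_width: 0.0004
grasp_force: 0.0
```

```bash
python3 -m crank '{"grip":[0,0],"travel":[[-0.0015,0,0],[-0.003,0,0]],"delta_rot":[[0,0,0],[0,0,0]]}'; python3 -m crank '{"grip":[0],"travel":[[-0.001,0,0]],"delta_rot":[[0,0,0]]}'; python3 -m crank '{"grip":[0],"travel":[[-0.001,0,0]],"delta_rot":[[0,0,0]]}'
```

```text
time: 3.52
ee_pos: [0.5653, 0.0042, 0.0476]
tool_rot: [[1.0, -0.009, 0.004], [-0.009, -1.0, -0.0], [0.004, -0.0, -1.0]]
force: [8.2, 0.6, -6.5]
gripper_width: -0.0
grasp_force: 4.2
time: 3.65
ee_pos: [0.5653, 0.0042, 0.0477]
tool_rot: [[1.0, -0.01, 0.007], [-0.01, -1.0, -0.0], [0.007, -0.0, -1.0]]
force: [10.5, 0.1, -9.1]
gripper_width: 0.0004
grasp_force: 5.5
time: 3.78
ee_pos: [0.5652, 0.0042, 0.0477]
tool_rot: [[1.0, -0.01, 0.01], [-0.01, -1.0, -0.0], [0.01, -0.0, -1.0]]
force: [13.8, 0.8, -12.0]
gripper_width: 0.0001
grasp_force: 7.2
```

```bash
python3 -m crank '{"grip":[0,0,0],"travel":[[0.002,0,0],[0.002,0.005,0],[0.002,0.010,0]],"delta_rot":[[0,0,0],[0,0,0],[0,0,0]]}'; python3 -m crank '{"grip":[0,0,0],"travel":[[0,0.005,0],[0,0.010,0],[0,0.015,0]],"delta_rot":[[0,0,0],[0,0,0],[0,0,0]]}';  python3 -m crank '{"grip":[0,0],"travel":[[0,0.005,0],[0,0.010,0]],"delta_rot":[[0,0,0],[0,0,0]]}'
```

```text
time: 4.15
ee_pos: [0.5653, -0.0052, 0.0483]
tool_rot: [[1.0, -0.01, 0.004], [-0.01, -1.0, 0.001], [0.004, -0.001, -1.0]]
force: [4.5, 2.5, -0.7]
gripper_width: 0.0004
grasp_force: 2.0
time: 4.53
ee_pos: [0.5649, -0.0203, 0.0483]
tool_rot: [[1.0, -0.01, 0.003], [-0.01, -1.0, 0.001], [0.003, -0.001, -1.0]]
force: [3.5, 2.6, -0.7]
gripper_width: 0.0004
grasp_force: 1.5
time: 4.78
ee_pos: [0.5628, -0.0311, 0.0471]
tool_rot: [[1.0, -0.009, -0.002], [-0.009, -1.0, -0.0], [-0.002, 0.0, -1.0]]
force: [-0.1, 0.4, -0.5]
gripper_width: 0.0001
grasp_force: 0.0
```

Dropped into the groove. I'll centre the fingers and press the paddle.

```bash
python3 -m crank '{"grip":[0,0,0],"travel":[[0,0.003,0],[-0.003,0.003,0],[-0.006,0.003,0]],"delta_rot":[[0,0,0],[0,0,0],[0,0,0]]}'; python3 -m crank '{"grip":[0,0,0],"travel":[[-0.002,0,0],[-0.004,0,0],[-0.005,0,0]],"delta_rot":[[0,0,0],[0,0,0],[0,0,0]]}';python3 -m crank '{"grip":[0,0],"travel":[[-0.0015,0,0],[-0.0025,0,0]],"delta_rot":[[0,0,0],[0,0,0]]}'; python3 -c "
from h import *;import cv2
a=capture('top');cv2.imwrite('pics/t2.png',cv2.resize(a[165:300,225:415],None,fx=4.2,fy=4.2))"
```

```text
time: 5.15
ee_pos: [0.5577, -0.0337, 0.0474]
tool_rot: [[1.0, -0.009, 0.002], [-0.009, -1.0, -0.0], [0.002, 0.0, -1.0]]
force: [5.3, -0.8, -5.4]
gripper_width: 0.0004
grasp_force: 2.7
time: 5.52
ee_pos: [0.5538, -0.0337, 0.0476]
tool_rot: [[1.0, -0.009, 0.004], [-0.009, -1.0, -0.0], [0.004, 0.0, -1.0]]
force: [7.2, -0.8, -5.6]
gripper_width: 0.0004
grasp_force: 3.3
time: 5.78
ee_pos: [0.551, -0.0337, 0.0476]
tool_rot: [[1.0, -0.009, 0.003], [-0.009, -1.0, -0.0], [0.003, 0.0, -1.0]]
force: [5.2, 0.2, -4.3]
gripper_width: 0.0005
grasp_force: 2.7
```

View pics/t2.png

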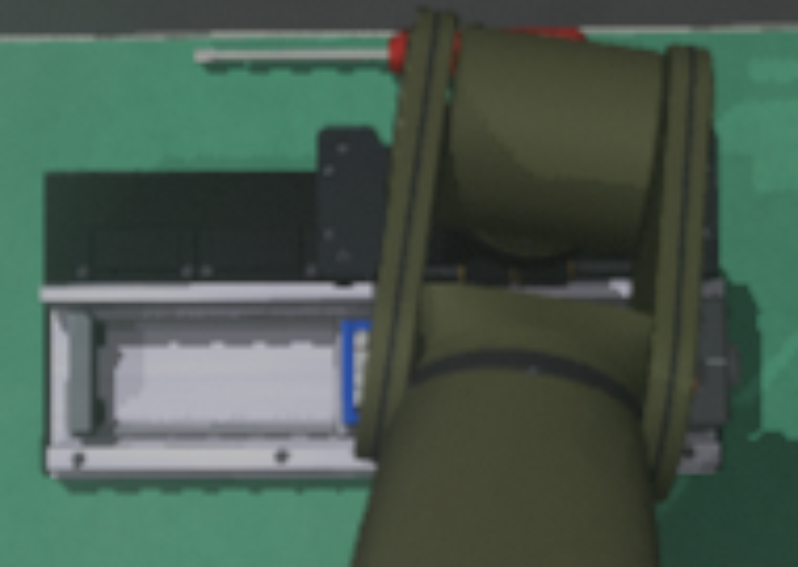

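The top view shows the blue pocket's left edge moved from px 388 to 343, about 22 mm, so the carriage is free. Next I'll retreat and move round to the post's right side.

```bash
python3 -m crank '{"grip":[0,0,0,0,0],"travel":[[0.012,0,0],[0.024,0,0],[0.024,0,-0.04],[0.024,0,-0.09],[0.024,0,-0.15]],"delta_rot":[[0,0,0],[0,0,0],[0,0,0],[0,0,0],[0,0,0]]}'; python3 -m crank '{"grip":[0,0,0,0,0],"travel":[[-0.04,0.01,-0.01],[-0.09,0.02,-0.01],[-0.13,0.025,-0.01],[-0.155,0.025,0],[-0.155,0.025,0]],"delta_rot":[[0,0,0],[0,0,0],[0,0,0],[0,0,0],[0,0,0]]}'; python3 -c "
from h import *;import cv2
a=capture('wrist');cv2.imwrite('pics/w3.png',a);s=arm.get_state();print(s['ee_pos'],s['force'])"
```

```text
time: 6.45
ee_pos: [0.5733, -0.0336, 0.1977]
tool_rot: [[1.0, -0.009, -0.004], [-0.009, -1.0, 0.001], [-0.004, -0.001, -1.0]]
force: [0.6, 0.5, 0.6]
gripper_width: 0.0006
grasp_force: 0.0
time: 7.08
ee_pos: [0.4177, -0.0573, 0.1969]
tool_rot: [[1.0, -0.01, -0.001], [-0.01, -1.0, 0.0], [-0.001, -0.0, -1.0]]
force: [0.7, 0.3, 0.4]
gripper_width: 0.0001
grasp_force: 0.0
[ 0.41884288 -0.05739691  0.19760891] [ 0.16669368 -0.32371895  0.81259808]
```

View pics/w3.png

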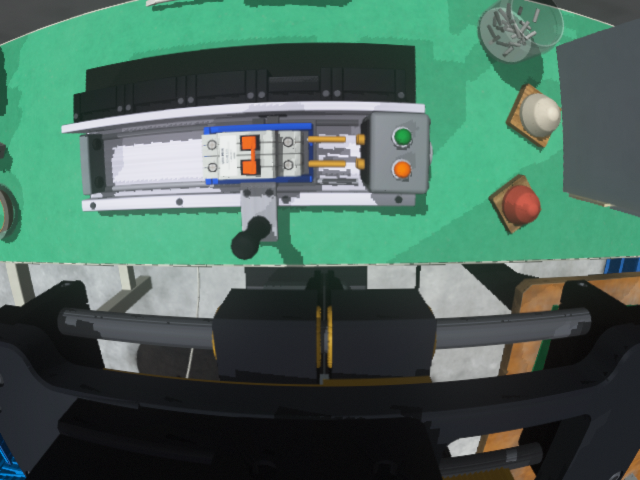

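The wrist view shows the carriage off the probes and the breaker upright in its nest. The post head is at about (245,245).

```bash
python3 - <<'E'
from h import *
c=camera_info('wrist');s=arm.get_state();H=np.asarray(c['hand_eye']);K=np.asarray(c['K'])
for u,v,z in[(245,245,.102),(260,229,.04)]:
    x=(u-K[0,2])/K[0,0];y=(v-K[1,2])/K[1,1];r=np.hypot(x,y)
    d=np.array([np.sin(r)*x/r,np.sin(r)*y/r,np.cos(r)])
    R=np.asarray(s['tool_rot']);d=R@H[:3,:3]@d;o=R@H[:3,3]+s['ee_pos'];print((o+d*(z-o[2])/d[2]).round(4))
E
python3 -m crank '{"grip":[0,0,0,0],"travel":[[0,0,0.04],[0,0,0.08],[0,0,0.118],[0,0,0.118]],"delta_rot":[[0,0,0],[0,0,0],[0,0,0],[0,0,0]]}'
```

```text
[ 0.4237 -0.0022  0.102 ]
[ 0.4212 -0.0023  0.04  ]
time: 7.62
ee_pos: [0.4173, -0.0567, 0.0769]
tool_rot: [[1.0, -0.009, -0.007], [-0.009, -1.0, 0.002], [-0.007, -0.002, -1.0]]
force: [0.4, 0.9, 0.6]
gripper_width: 0.0006
grasp_force: 0.0
```

```bash
python3 -m crank '{"grip":[0,0,0,0,0],"travel":[[0.003,-0.01,0],[0.003,-0.02,0],[0.003,-0.026,0],[0.003,-0.030,0],[0.003,-0.034,0]],"delta_rot":[[0,0,0],[0,0,0],[0,0,0],[0,0,0],[0,0,0]]}'; python3 -m crank '{"grip":[0,0,0,0,0],"travel":[[0,-0.004,0],[0,-0.008,0],[0,-0.013,0],[0,-0.018,0],[0,-0.023,0]],"delta_rot":[[0,0,0],[0,0,0],[0,0,0],[0,0,0],[0,0,0]]}'; python3 -m crank '{"grip":[0,0,0,0,0],"travel":[[0,-0.006,0],[0,-0.012,0],[0,-0.018,0],[0,-0.024,0],[0,-0.030,0]],"delta_rot":[[0,0,0],[0,0,0],[0,0,0],[0,0,0],[0,0,0]]}'
```

```text
time: 8.25
ee_pos: [0.4221, -0.0231, 0.0797]
tool_rot: [[1.0, -0.009, 0.001], [-0.009, -1.0, -0.0], [0.001, 0.0, -1.0]]
force: [0.6, -0.9, 0.2]
gripper_width: 0.0004
grasp_force: 0.0
time: 8.88
ee_pos: [0.4222, -0.0001, 0.0795]
tool_rot: [[1.0, -0.009, -0.0], [-0.009, -1.0, -0.0], [-0.0, 0.0, -1.0]]
force: [-0.1, -1.2, 0.9]
gripper_width: 0.0004
grasp_force: 0.7
time: 9.5
ee_pos: [0.4225, 0.03, 0.0794]
tool_rot: [[1.0, -0.009, -0.0], [-0.009, -1.0, 0.0], [-0.0, -0.0, -1.0]]
force: [-0.6, -2.3, 0.7]
gripper_width: 0.0002
grasp_force: 0.8
```

```bash
python3 -m crank '{"grip":[0,0,0,0,0],"travel":[[0,-0.006,0],[0,-0.012,0],[0,-0.018,0],[0,-0.024,0],[0,-0.030,0]],"delta_rot":[[0,0,0],[0,0,0],[0,0,0],[0,0,0],[0,0,0]]}'; python3 -m crank '{"grip":[0,0,0,0],"travel":[[0,-0.003,0],[0,-0.006,0],[0,-0.009,0],[0,-0.012,0]],"delta_rot":[[0,0,0],[0,0,0],[0,0,0],[0,0,0]]}'
```

```text
time: 10.12
ee_pos: [0.4228, 0.06, 0.0794]
tool_rot: [[1.0, -0.009, -0.0], [-0.009, -1.0, 0.0], [-0.0, -0.0, -1.0]]
force: [-1.7, -1.9, 2.1]
gripper_width: -0.0001
grasp_force: 0.8
time: 10.62
ee_pos: [0.4229, 0.0717, 0.0794]
tool_rot: [[1.0, -0.009, -0.0], [-0.009, -1.0, -0.0], [-0.0, 0.0, -1.0]]
force: [-0.8, -0.2, 0.5]
gripper_width: 0.0002
grasp_force: 0.6
```

```bash
python3 -m crank '{"grip":[0,0,0],"travel":[[0,-0.002,0],[0,-0.003,0],[0,-0.004,0]],"delta_rot":[[0,0,0],[0,0,0],[0,0,0]]}';python3 -m crank '{"grip":[0,0],"travel":[[0,-0.001,0],[0,-0.002,0]],"delta_rot":[[0,0,0],[0,0,0]]}';python3 -m crank '{"grip":[0,0],"travel":[[0,-0.001,0],[0,-0.002,0]],"delta_rot":[[0,0,0],[0,0,0]]}'
```

```text
time: 11.0
ee_pos: [0.4229, 0.0756, 0.0794]
tool_rot: [[1.0, -0.009, -0.0], [-0.009, -1.0, -0.0], [-0.0, 0.0, -1.0]]
force: [-0.6, -1.7, -0.3]
gripper_width: 0.0007
grasp_force: 0.5
time: 11.25
ee_pos: [0.4229, 0.0772, 0.0794]
tool_rot: [[1.0, -0.009, -0.0], [-0.009, -1.0, -0.001], [-0.0, 0.001, -1.0]]
force: [-0.3, -4.7, 1.0]
gripper_width: 0.0002
grasp_force: 2.4
time: 11.5
ee_pos: [0.4229, 0.0775, 0.0794]
tool_rot: [[1.0, -0.008, -0.001], [-0.008, -1.0, -0.006], [-0.001, 0.006, -1.0]]
force: [-1.9, -13.1, 1.2]
gripper_width: -0.0
grasp_force: 6.7
```

The force rises sharply at y ≈ 0.077, so the carriage is at the stop. I'll back off, lift clear and look.

```bash
python3 -m crank '{"grip":[0,0,0,0,0],"travel":[[0,0.006,0],[0,0.03,0],[0,0.035,-0.03],[0,0.035,-0.09],[0,0.035,-0.15]],"delta_rot":[[0,0,0],[0,0,0],[0,0,0],[0,0,0],[0,0,0]]}';python3 -m crank '{"grip":[0,0,0,0,0],"travel":[[-0.02,0.05,0],[-0.04,0.11,0],[-0.05,0.17,0],[-0.05,0.23,0],[-0.05,0.26,0]],"delta_rot":[[0,0,0],[0,0,0],[0,0,0],[0,0,0],[0,0,0]]}'; python3 -c "
from h import *;import cv2
a=capture('top');cv2.imwrite('pics/t3.png',cv2.resize(a[155:315,125:485],(800,356)))"
```

```text
time: 12.12
ee_pos: [0.4224, 0.0447, 0.2309]
tool_rot: [[1.0, -0.01, -0.0], [-0.01, -1.0, 0.001], [-0.0, -0.001, -1.0]]
force: [0.6, 0.3, -0.6]
gripper_width: 0.0002
grasp_force: 0.0
time: 12.75
ee_pos: [0.37, -0.2174, 0.2298]
tool_rot: [[1.0, -0.012, 0.002], [-0.012, -1.0, -0.0], [0.002, 0.0, -1.0]]
force: [-0.1, -0.2, 0.2]
gripper_width: 0.0006
grasp_force: 0.0
```

View pics/t3.png

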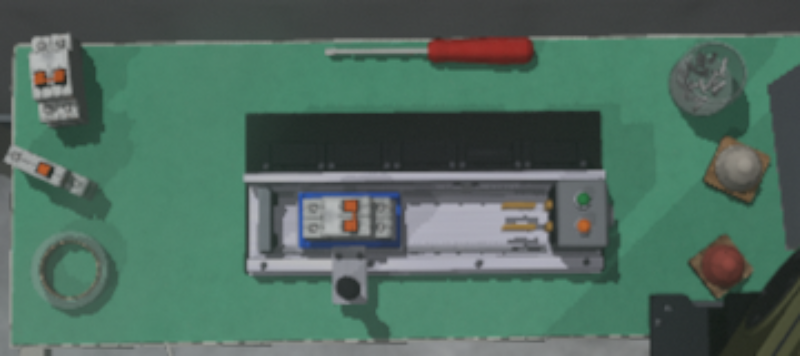

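The top view shows the carriage at the left end with the post at (347,287). The breaker is upright in its nest and the bystanders look unmoved. I'll check the travel numerically, then hand in.

```bash
python3 - <<'E'
from h import *
import cv2
c=camera_info('top')
f=lambda p:np.array(p)/[800/360,356/160]+[125,155]
print(back(c,f((347,287.5)),.102), back(c,f((347,217)),.085), back(c,f((299.5,220)),.032))
print(back(c,np.array([388,370])/4.2+[225,165],.032))
print(arm.get_state()['force'])
E
```

```text
[0.41848973 0.09476315 0.102     ] [0.48128193 0.09483948 0.085     ] [0.48327566 0.1409213  0.032     ]
[0.48319704 0.02241125 0.032     ]
[-1.15120148 -0.7138085   0.69795919]
```

```bash
python3 -c "
from station import arm;print(arm.finish_job())"
```

```text
the job is handed in; nothing more can be done
None
```

The job is handed in at about 13 s: I found the groove by feel in the fourth cover from the left (y = -60 mm), pressed the paddle until the carriage sprang free, and pushed the carriage by its post until it hit a hard stop at the left end (about 117–119 mm of travel by camera, nominal 120). The breaker is upright in its nest, the other things look unmoved, and the hand is clear.

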